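# Slide the sample rack home in the tube reader and start it

## Task

Using only the fingertips, push the orange rack of sample tubes along the bench until it is fully home in the reading station: square and flush against the metal rail, and with its end against the side of the white reader block in the middle of the rail. Then press the green button on top of the reader all the way down, once the rack is home and not before, and let it come back up. Do not pick up or tip the rack, and leave the blue rack and everything else on the bench where they are.

Things in the scene. Friction and masses are not known exactly. Their poses are not given: they have to be found in the camera images.
- orange_rack: Orange plastic microtube rack, loose, about 0.35 kg: block 88 (x) by 130 (y) by 28 mm high, with white-capped tubes up to 44 mm above its underside, 9 mm or more inside its outline. Origin: centre of underside; z up. Starts on either side of the reader block, short of the rail and outward of home, its long sides within 25 degrees of the rail. Slides on the bench under a 1 to 4 N push.
- blue_rack: Blue plastic rack of the same size and shape as the orange one, loose, on the other side of the reader block; must stay where it is. Origin: centre of its underside.
- station: Reading station, fixed: aluminium rail 620 mm long (y), 20 thick (x 0 to 20), 22 high, with a white reader block mid-rail: y -40 to 40, x -75 to 30, 50 mm high. Origin: on the bench, mid-length of the rail's front face (towards the robot); x square to the rail, away from the robot; y along it; z up. A rack that is home has its centre at x = -44 mm, y = 105 or -105 mm (either side counts).
- start (a joint): Travel of the round green push button (34 mm across) on the reader block: 0 up, 0.006 m fully down; sprung, about 5 N holds it fully down. It is pressed straight down.
- start_top (a point): Centre of the green button's top face, which stands 72 mm above the bench (button up).
- red_vial: White sample vial with red cap, 30 mm across and 58 mm high, loose, in front of the reader block; leave. Origin: centre of its underside.
- amber_bottle: Amber bottle, 60 mm across and 110 mm high, loose, behind the rail; leave. Origin: centre of its underside.
- yellow_vial: White sample vial with yellow cap, 30 mm across and 58 mm high, loose, behind the rail; leave. Origin: centre of its underside.
- beaker: Clear plastic beaker, 70 mm across and 80 mm high, loose, behind the rail; leave. Origin: centre of its underside.
- tip_box: Blue pipette-tip box with clear lid, 85 by 120 by 60 mm high, loose, at the left of the work; leave. Origin: centre of its underside.
- specimen_jar: White specimen jar with orange lid, 64 mm across and 70 mm high, loose, at the right of the work; leave. Origin: centre of its underside.
There are look-alikes about, which are no part of the job. Leave any red or turquoise look-alike of the orange_rack alone.

How it is judged:
By the outcome, as a careful person would: the job done as asked, in the order asked, and still so for the second after the job is handed in, with the robot touching nothing.
It also fails if it takes over 64 s, if anything falls off the work surface, if the arm or the gripper's body presses on something with over 40 N, if the wrist force passes 120 N, or if a joint passes its speed limit or range.

## Robot

A 7-joint arm with a two-finger parallel gripper is mounted at the origin on the work surface. World frame = base frame: x ahead of the robot, y to its left, z up, the work surface at z = 0. Lengths are in m, angles in rad, forces in N, time in s.
With the tool pointing down it reaches from about 0.375 to 0.925 m from the base axis. Payload 3.1 kg.
Tool frame: the origin (TCP) lies between the finger pads; the fingertips stand 19 mm ahead of it and the grasp point (between the pads) is the TCP; z points along the fingers, y is the line along which they close (so a half turn about z gives the same grasp; the last joint's range is limited). The gripper opens to 85 mm and grips with 20 to 120 N. Pads are 22 mm wide; open, the fingers measure 114 mm over their backs; the gripper's body (76 mm by 85 mm) begins 54 mm behind the grasp point. The pads swing forward as they close: fully open they stand 13 mm farther back than shut.
Start: joints at [1.143, 0.383, 0.044, 1.598, -0.018, 1.161, -0.05], TCP at [0.211, -0.615, 0.211] pointing down, gripper open.
Joint ranges: [-2.61, 2.61], [-0.41, 2.15], [-1.48, 1.57], [0, 2.5], [-1.57, 4.71], [0.05, 1.97], [-2.85, 2.85]. Speed limits (rad/s): [2.79, 2.79, 3.14, 3.14, 3.14, 3.14, 3.14].

## Interface

Orientations are given as a unit quaternion [x, y, z, w].
In Python, from bench import move_ptp, movel, move_j, move_gripper, pause, inverse_kinematics, read_camera, camera_params, MotionError, sign_off, look_for, tip_of, read_time_s, read_qpos, read_joint_vel, read_effort, read_eef_pos, read_tcp_rot, read_ft_force, read_ft_torque, read_finger_gap, read_grasp_force gives the robot as it stands. Calls block until the motion is done:
- move_ptp(position, orientation): joint-space move of the TCP to a pose.
- movel(position, orientation=None, speed=0.15): straight line of the TCP; orientation=None keeps the orientation; speed is the mean speed in m/s.
- move_j(angles): joint-space move.
- move_gripper(opening, effort=None): finger opening in m; effort is the grip in N (None keeps the last); returns when the fingers have stopped.
- pause(seconds).
- inverse_kinematics(position, orientation): joint angles nearest the present ones, or None.
- read_camera(name): name is "side" or "top" or "wrist"; returns the picture (400x640x3 uint8, red, green, blue); there is no depth.
- camera_params(name): a dict with "K" (3x3 intrinsics, pixels), "dist_coeffs" ([k1, k2, p1, p2, k3] as OpenCV has them; the pictures are not rectified), "camera_from_world" (4x4, takes a point from world to camera coordinates). Camera axes: x right, y down, z forward; pixel columns grow to the right and rows downward; lengths in m; the calibration is good to about 2 mm. A picture is of the moment at which its call begins: read the wrist's pose just before it. camera_params takes no time and is no camera call; for the wrist camera it gives the pose at the moment of the call.
A pose or a line that the arm cannot do raises MotionError and nothing moves.
- sign_off(): hands the job in; it is judged then, once.
Trained networks look in the newest picture that a camera, given by its name, has taken for a name from the list of things; names that differ only in an ending like _2 or _b are one class to them, and where a whole thing is asked for, a point or a joint stands for the part that bears it (a point fixed in the world has none). Each returns a list of dicts, best first, with "confidence" (0 to 1); they miss things now and then, are a little off and sometimes report something else, mostly with a low value. They report only what shows in the picture. A call takes as long as a camera call. They do not tell look-alikes from the thing itself.
- look_for(camera, name): "at" ([column, row] in pixels, amid what is visible of it).
- tip_of(camera, name): "at" ([column, row] in pixels: a listed point, or the origin of a listed thing).
Readings, each from a call of its own:
- read_time_s(): time.
- read_qpos(): joint angles.
- read_joint_vel(): joint speeds.
- read_effort(): joint torques, N m.
- read_eef_pos(): TCP position.
- read_tcp_rot(): TCP orientation.
- read_ft_force(): force on the tool from outside, world axes, zero at the start.
- read_ft_torque(): the same for the moment, N m.
- read_finger_gap(): finger opening in m.
- read_grasp_force(): force on a finger pad.
Only numpy, scipy, OpenCV 4.12 (cv2) and the standard library are available. Lean on these libraries where they do the work, as an engineer would, in place of code of your own. Each camera call takes 0.05 s, during which the arm holds its last target. There are 200 camera calls.

## Working session

There is one attempt and no reset: what is moved stays moved. The work goes in short steps, each a Python script; the robot and the scene stay as the last script left them, time stands still between calls to the robot, and variables do not carry over. Pictures are saved under pics/ and viewed, at most 10 in all, crops included, and the job is handed in when it is done.

```bash
mkdir -p pics; cat > h.py <<'E'
import numpy as np, cv2
from bench import *
def ray(cam,px,P=None):
    P=P or camera_params(cam); T=np.array(P["camera_from_world"]);K=np.array(P["K"]);d=np.array(P["dist_coeffs"])
    n=cv2.undistortPoints(np.array([[px]],float),K,d)[0,0]
    R=T[:3,:3]; return -R.T@T[:3,3], R.T@np.array([n[0],n[1],1])
def at(cam,px,z,P=None):
    c,r=ray(cam,px,P); return c+r*(z-c[2])/r[2]
def proj(cam,pts,P=None):
    P=P or camera_params(cam); T=np.array(P["camera_from_world"])
    return cv2.projectPoints(np.array(pts,float),cv2.Rodrigues(T[:3,:3])[0],T[:3,3],np.array(P["K"]),np.array(P["dist_coeffs"]))[0][:,0]
def snap(cam,f=None):
    im=read_camera(cam)
    if f: cv2.imwrite(f,cv2.cvtColor(im,cv2.COLOR_RGB2BGR))
    return im
E
python3 - <<'E'
from h import *
for c in ("top","side"):
    snap(c,f"pics/{c}0.png")
    P=camera_params(c);T=np.array(P["camera_from_world"]);print(c,-T[:3,:3].T@T[:3,3],T[2,:3])
    for n,z in (("orange_rack",0),("blue_rack",0),("station",0),("start_top",.072),("red_vial",0)):
        for d in tip_of(c,n)[:3]: print(n,d["at"],round(d["confidence"],2),at(c,d["at"],z).round(4))
print(read_time_s(),read_tcp_rot(),read_ft_force())
a=cv2.imread("pics/top0.png");b=cv2.imread("pics/side0.png")
E
```

```text
top [0.41821009 0.01952309 1.36144659] [ 0.11369566 -0.00691925 -0.99349153]
orange_rack [252.3, 228.9] 0.89 [0.5077 0.1971 0.    ]
orange_rack [279.7, 295.2] 0.89 [0.3239 0.1241 0.    ]
orange_rack [204.1, 276.7] 0.8 [0.3789 0.3319 0.    ]
blue_rack [388.9, 231.2] 0.81 [ 0.4917 -0.1823  0.    ]
blue_rack [321.8, 189.4] 0.3 [0.6136 0.0011 0.    ]
station [320.6, 179.2] 0.68 [0.6426 0.0038 0.    ]
station [388.4, 230.9] 0.27 [ 0.4926 -0.181   0.    ]
start_top [324.7, 187.1] 0.63 [ 0.6093 -0.0057  0.072 ]
red_vial [320.4, 236.8] 0.62 [0.4811 0.0085 0.    ]
side [ 0.71507627 -0.96021918  0.88595855] [-0.14014094  0.7508489  -0.64543509]
orange_rack [264.5, 184.9] 0.92 [0.3254 0.1295 0.    ]
orange_rack [231.1, 243.0] 0.8 [ 0.3014 -0.1415  0.    ]
orange_rack [324.3, 178.4] 0.59 [0.5125 0.1912 0.    ]
blue_rack [295.8, 259.8] 0.62 [ 0.4951 -0.176   0.    ]
station [356.7, 218.4] 0.61 [0.6388 0.0119 0.    ]
start_top [347.4, 201.0] 0.62 [0.6111 0.0021 0.072 ]
red_vial [302.0, 211.5] 0.49 [0.4725 0.0188 0.    ]
0.6 [9.86432119e-01 1.64169649e-01 2.05897600e-05 3.86124482e-05] [-0.22220345 -0.06508799  0.43971753]
```

```bash
python3 - <<'E'
import cv2
a=cv2.imread("pics/top0.png")[130:330,160:440]
cv2.imwrite("pics/top0c.png",cv2.resize(a,(798,570),interpolation=cv2.INTER_CUBIC))
E
```

```text
(no output)
```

View pics/top0c.png

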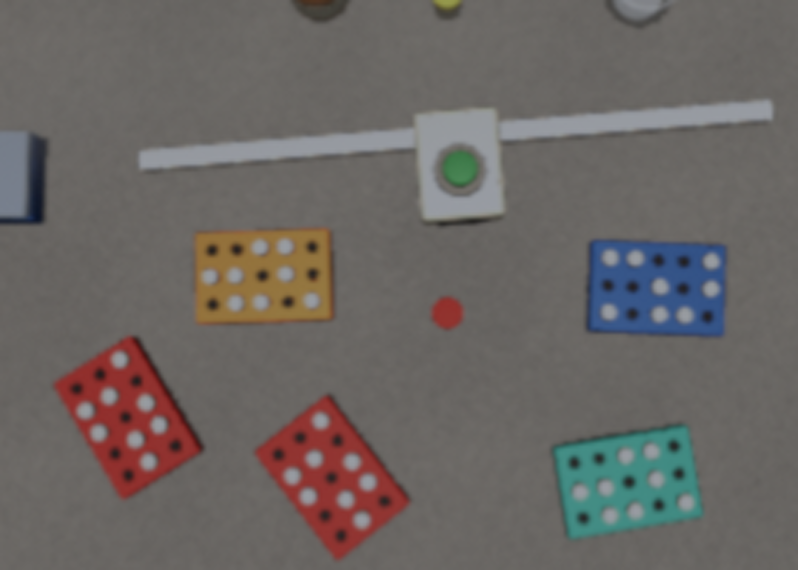

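View pics/side0.png

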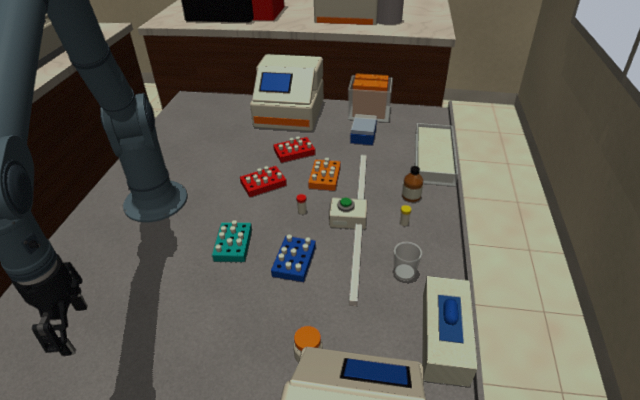

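The top view shows orange at full px (252,227), which is (263,276) in the crop. The red look-alikes are at (205,276) and (277,297), the turquoise one at (380,299) and blue at (390,231). Only the one at (252,227) is truly orange, and it lies short of the rail and outward of home, as described. The enlarged crop confirms this. Next I fit the rack and station poses from their outlines.

```bash
cat > fit.py <<'E'
from h import *
from scipy.optimize import minimize
S=8
def box(x0,x1,y0,y1,h,p):
    c,s=np.cos(p[2]),np.sin(p[2])
    return [(p[0]+c*x-s*y,p[1]+s*x+c*y,z) for x in(x0,x1) for y in(y0,y1) for z in(0,h)]
def model(cam,P,boxes,p,shape):
    m=np.zeros((shape[0],shape[1]),np.uint8)
    for b in boxes:
        h=cv2.convexHull(proj(cam,box(*b,p),P).astype(np.float32))
        m=np.maximum(m,cv2.fillConvexPoly(np.zeros_like(m),np.round(h*16).astype(int),255,cv2.LINE_AA,4))
    return m
def fit(cam,P,mask,boxes,p0):
    f=lambda q:np.abs(model(cam,P,boxes,q*[1,1,5],mask.shape).astype(float)-mask).sum()/255
    q0=np.array(p0)/[1,1,5]
    for d in(.02,.005):
        r=minimize(f,q0,method="Nelder-Mead",options=dict(initial_simplex=[q0]+[q0+d*e for e in np.eye(3)],xatol=1e-5,fatol=.1));q0=r.x
    return q0*[1,1,5],r.fun,mask.sum()/255
RACK=[(-.044,.044,-.065,.065,.028)]
STAT=[(0,.02,-.31,.31,.022),(-.075,.03,-.04,.04,.05)]
def near(mask,boxes,p,cam,P,k):   # keep only pixels close to the guess
    g=model(cam,P,boxes,p,mask.shape);return cv2.bitwise_and(mask,cv2.dilate(g,np.ones((k,k))))
def hue_mask(im,lo,hi):
    h=cv2.cvtColor(cv2.GaussianBlur(im,(0,0),.1),cv2.COLOR_RGB2HSV)
    return cv2.morphologyEx(cv2.inRange(h,lo,hi),cv2.MORPH_CLOSE,np.ones((9,9)))
E
python3 - <<'E'
from fit import *
im=cv2.cvtColor(cv2.imread("pics/top0.png"),cv2.COLOR_BGR2RGB);P=camera_params("top")
for x,y in((252,228),(240,223),(388,218),(320,172),(300,176),(330,215)):print((x,y),im[y,x],cv2.cvtColor(im[y:y+1,x:x+1],cv2.COLOR_RGB2HSV)[0,0])
p=[.508,.197,0.]
m=near(hue_mask(im,(10,110,70),(24,255,255)),RACK,p,"top",P,31)
pr=fit("top",P,m,RACK,p);print("rack",pr)
g=im.min(axis=2);v=((g>115)*255).astype(np.uint8)
v|=cv2.inRange(cv2.cvtColor(im,cv2.COLOR_RGB2HSV),(45,80,40),(80,255,255))
ps=[.642,.004,-.07+.0]
m2=near(v,STAT,ps,"top",P,25);m2=cv2.morphologyEx(m2,cv2.MORPH_CLOSE,np.ones((9,9)))if 0 else m2
for y0 in(-.07,.07):
    q=fit("top",P,near(v,STAT,[.642,.004,y0],"top",P,25),STAT,[.642,.004,y0]);print("stat",q)
    if y0==-.07 or q[1]<ps[1]: ps=q
pb=fit("top",P,near(hue_mask(im,(105,110,40),(125,255,255)),RACK,[.492,-.182,0],"top",P,31),RACK,[.492,-.182,0]);print("blue",pb)
o=im.copy()
for b,p in((RACK,pr[0]),(STAT,ps[0])):
    c=cv2.findContours((model("top",P,b,p,m.shape)>127).astype(np.uint8),cv2.RETR_EXTERNAL,cv2.CHAIN_APPROX_NONE)[0];cv2.drawContours(o,c,-1,(255,0,255),1)
cv2.imwrite("pics/fit.png",cv2.cvtColor(cv2.resize(np.vstack([o[140:260,180:440],cv2.merge([m|m2]*3)[140:260,180:440]]),None,fx=2.4,fy=2.4,interpolation=cv2.INTER_NEAREST),cv2.COLOR_RGB2BGR))
E
```

```text
(252, 228) [99 74 43] [ 17 144  99]
(240, 223) [147 117  70] [ 18 134 147]
(388, 218) [ 52  83 134] [109 156 134]
(320, 172) [150 154 157] [103  11 157]
(300, 176) [146 149 154] [109  13 154]
(330, 215) [105 102  98] [ 17  17 105]
rack (array([ 0.51313287,  0.19462914, -0.00474389]), np.float64(165.42352941176472), np.float64(1526.0))
stat (array([0.63849926, 0.00594299, 0.05365442]), np.float64(830.0509803921568), np.float64(2336.964705882353))
stat (array([0.63815785, 0.00548662, 0.05690456]), np.float64(819.5450980392156), np.float64(2345.0))
blue (array([ 0.49249151, -0.18221279, -0.08687339]), np.float64(209.9294117647059), np.float64(1481.0))
```

View pics/fit.png

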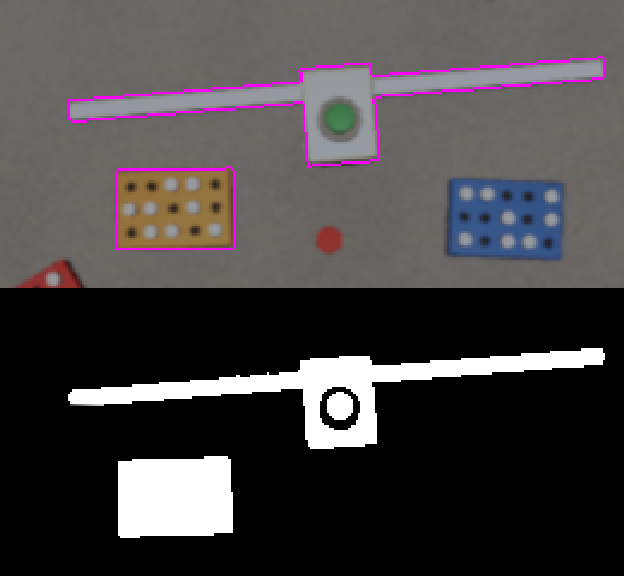

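```bash
cat > plan.py <<'E'
from fit import *
ST=np.array([.6383,.0057,.056])
def W(x,y,z):
    c,s=np.cos(ST[2]),np.sin(ST[2]);return [ST[0]+c*x-s*y,ST[1]+s*x+c*y,z]
def Q(a): a+=ST[2];return [np.cos(a/2),np.sin(a/2),0,0]
def F():
    f=read_ft_force();c,s=np.cos(ST[2]),np.sin(ST[2]);return np.array([c*f[0]+s*f[1],-s*f[0]+c*f[1],f[2]])
def inS(p):
    c,s=np.cos(ST[2]),np.sin(ST[2]);d=np.array(p[:2])-ST[:2];return np.array([c*d[0]+s*d[1],-s*d[0]+c*d[1]])
def see(cam="top"):
    im=snap(cam);P=camera_params(cam);d=[tuple(t["at"]) for t in tip_of(cam,"orange_rack")]
    return im,P,d
E
python3 - <<'E'
from plan import *
for n,p,q in(("x",W(-.188,.196,.2),Q(0)),("x2",W(-.099,.196,.022),Q(0)),("y",W(-.044,.3,.025),Q(np.pi/2)),("y-",W(-.044,.3,.025),Q(-np.pi/2)),("b",W(-.03,0,.1),Q(0)),("b90",W(-.03,0,.1),Q(np.pi/2))):
    j=inverse_kinematics(p,q);print(n,np.round(p,3),None if j is None else np.round(j,2))
move_gripper(.085)
move_ptp(W(-.188,.196,.2),Q(0)); print(read_time_s())
f0=F();movel(W(-.188,.196,.05),speed=.2)
movel(W(-.188,.196,.022),speed=.05)
print(read_time_s(),f0.round(2),F().round(2),read_eef_pos())
snap("wrist","pics/w1.png")
E
```

```text
x [0.44  0.191 0.2  ] [ 0.5   0.19 -1.07  1.97  0.19  1.09 -2.16]
x2 [0.528 0.196 0.022] [ 0.09  0.55 -0.63  1.91  0.44  0.82 -2.29]
y [0.578 0.303 0.025] [ 0.13  0.83 -0.95  1.68  0.76  1.05 -1.01]
y- [0.578 0.303 0.025] [ 0.28  1.05 -1.26  1.67  1.05  1.25  1.98]
b [0.608 0.004 0.1  ] [ 0.29  0.47 -0.45  1.77  0.24  0.96 -1.78]
b90 [0.608 0.004 0.1  ] [ 0.4   0.5  -0.6   1.77  0.33  0.98 -0.27]
3.7583
5.3667 [-0.11  0.39 -0.22] [ 0.92 -0.11 -0.01] [0.43951989 0.19100901 0.02187316]
```

View pics/w1.png

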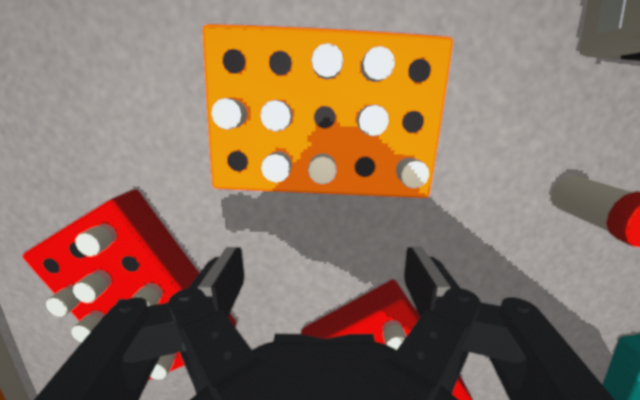

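The wrist view shows both fingertips, at about (225,260) and (425,260), behind the rack's near edge on row 190 and clear of the red racks. I'll push towards the rail now.

```bash
python3 - <<'E'
from plan import *
f0=F();x=-.188;log=[]
while x<-.090:
    x+=.012 if x<-.118 else .002
    movel(W(x,.196,.022),speed=.06 if x<-.112 else .03)
    f=F()-f0;log.append((round(x,3),f.round(1).tolist()))
    if f[0]<-7: break
print(log,inS(read_eef_pos()),read_time_s())
im=snap("wrist","pics/w2.png");P=camera_params("wrist")
im2=snap("top");Pt=camera_params("top");m=hue_mask(im2,(10,110,50),(24,255,255));g=[*W(-.044,.196,0)[:2],.056]
r=fit("top",Pt,near(m,RACK,g,"top",Pt,31),RACK,g);print(r,inS(r[0]))
E
```

```text
[(-0.176, [-0.2, 0.3, -0.5]), (-0.164, [-0.3, 0.7, 0.3]), (-0.152, [0.4, 1.1, -0.6]), (-0.14, [0.6, -0.8, 0.2]), (-0.128, [0.0, 0.3, -0.4]), (-0.116, [1.4, -0.2, -0.4]), (-0.114, [0.5, 0.0, 0.3]), (-0.112, [-0.1, 0.0, 0.6]), (-0.11, [-0.4, -0.3, 0.4]), (-0.108, [1.0, -0.2, -0.5]), (-0.106, [0.5, 0.2, -1.1]), (-0.104, [-0.2, 0.2, 0.1]), (-0.102, [-0.3, 0.1, 0.6]), (-0.1, [0.4, 0.8, 0.3]), (-0.098, [-0.5, -0.0, -0.4]), (-0.096, [0.2, -1.0, -0.9]), (-0.094, [-0.2, 0.4, -0.1]), (-0.092, [0.8, -0.0, -0.2]), (-0.09, [0.9, 0.7, 0.8])] [-0.08980361  0.19600304] 10.7667
(array([ 0.65695586, -0.10009044,  0.9377352 ]), np.float64(1642.2235294117647), np.float64(15.666666666666666)) [ 0.01270544 -0.10666879]
```

View pics/w2.png

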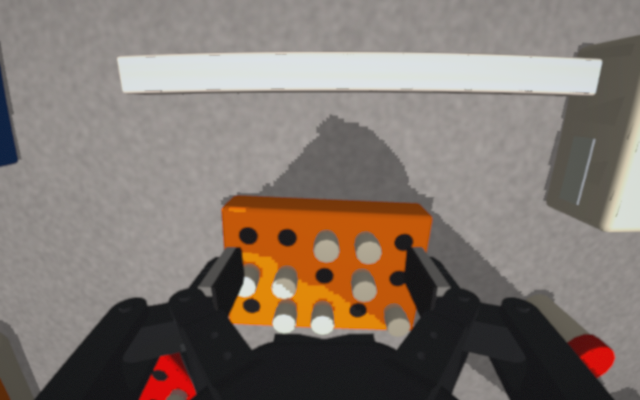

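The fingers look as if they are over the rack, and the force reading stayed near zero. Before moving again I'll measure where the rack is.

```bash
python3 - <<'E'
from plan import *
P=camera_params("wrist")
rk=[.5131,.1946,-.0047]
print("rack start",proj("wrist",box(*RACK[0],rk),P).round(0)[1::2].tolist())
print("rail front",proj("wrist",[W(0,.31,.022),W(0,.04,.022),W(0,.31,0)],P).round(0).tolist())
for z in(0,.016,.03,.05):print("tips z",z,proj("wrist",[W(-.09,.196+.05,z),W(-.09,.196-.05,z)],P).round(0).tolist())
im=cv2.cvtColor(cv2.imread("pics/w2.png"),cv2.COLOR_BGR2RGB)
m=cv2.inRange(cv2.cvtColor(im,cv2.COLOR_RGB2HSV),(7,150,60),(24,255,255));ys,xs=np.where(m[150:335,200:440]);print(xs.min()+200,xs.max()+200,ys.min()+150,ys.max()+150)
for q in((228,210),(430,213)):print("far top corner",at("wrist",q,.028,P),inS(at("wrist",q,.028,P)))
print(read_finger_gap(),read_eef_pos(),read_tcp_rot())
snap("side","pics/s2.png");c=cv2.imread("pics/s2.png")[110:260,230:400];cv2.imwrite("pics/s2c.png",cv2.resize(c,(680,600),interpolation=cv2.INTER_CUBIC))
E
```

```text
rack start [[411.0, 331.0], [226.0, 322.0], [434.0, 215.0], [218.0, 203.0]]
rail front [[119.0, 87.0], [593.0, 89.0], [143.0, 89.0]]
tips z 0 [[252.0, 221.0], [392.0, 221.0]]
tips z 0.016 [[247.0, 230.0], [398.0, 230.0]]
tips z 0.03 [[241.0, 240.0], [404.0, 240.0]]
tips z 0.05 [[231.0, 256.0], [413.0, 256.0]]
222 431 196 329
far top corner [0.55305784 0.25388216 0.028     ] [-0.07121759  0.25256418]
far top corner [0.55778343 0.13218891 0.028     ] [-0.07331068  0.1307972 ]
0.08468936014015374 [0.53746613 0.19639093 0.02199877] [ 9.99607844e-01  2.80027975e-02 -8.91726458e-06 -2.40795238e-05]
```

View pics/s2c.png

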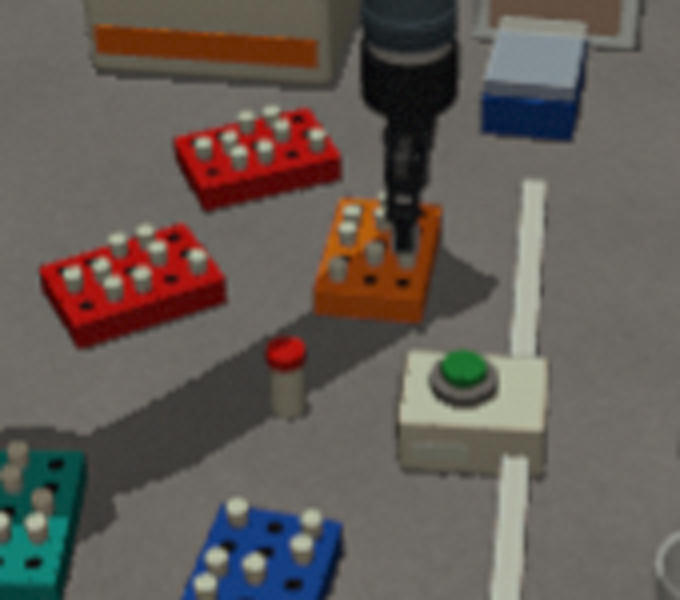

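```bash
python3 - <<'E'
from plan import *
for z in(0,.016,.03,.045,.06):print(z,((proj("side",[W(-.09,.146,z),W(-.09,.196,z)])-[230,110])*4).round(0).tolist())
c,r=ray("side",(331,172));print("tip ray on y plane .146:",c+r*(.146-c[1])/r[1])
c,r=ray("wrist",(232,250));t=(W(-.085,.24,0)[1]-c[1])/r[1];print("left finger tip",c+r*t,"cam",c)
print(read_ft_force(),read_ft_torque(),read_effort())
E
```

```text
0 [[402.0, 310.0], [408.0, 272.0]]
0.016 [[402.0, 294.0], [408.0, 257.0]]
0.03 [[402.0, 280.0], [408.0, 243.0]]
0.045 [[402.0, 265.0], [408.0, 228.0]]
0.06 [[402.0, 250.0], [408.0, 213.0]]
tip ray on y plane .146: [0.54207154 0.146      0.06211503]
left finger tip [0.54630545 0.24056627 0.06406882] cam [0.61425294 0.19954376 0.18571333]
[-0.22968688 -0.58437223  0.14820417] [0.04312803 0.0276535  0.00436297] [ 1.20201206e-02 -3.95786905e+01 -1.03097016e+01 -1.75511688e+01
  1.04320233e-02 -3.98430609e-05  5.17239073e-06]
```

View pics/s2.png

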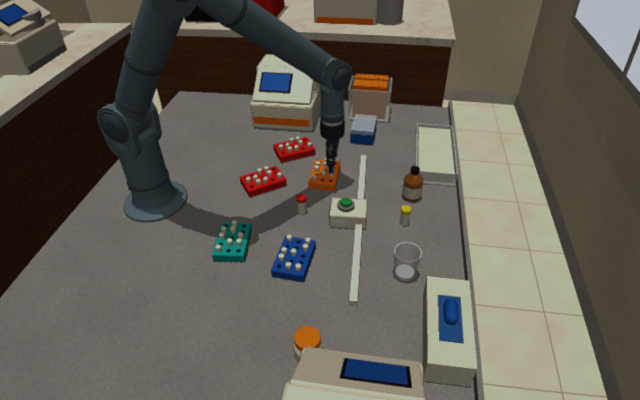

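Both views put the fingertips at z≈0.062 while the TCP reads 0.022. The rack has not moved. The true height offset therefore differs from the one stated, so I'll back off and find the bench by a force-guarded descent.

```bash
python3 - <<'E'
from plan import *
movel(W(-.188,.196,.022),speed=.15)
f0=F();z=.022;log=[]
while z>-.060:
    z-=.006 if z>-.02 else .002
    try: movel(W(-.188,.196,z),speed=.06)
    except MotionError as e: print(e);break
    f=F()-f0;log.append((round(z,3),round(f[2],1)))
    if f[2]>3: break
print(log,read_eef_pos(),read_time_s())
snap("wrist","pics/w3.png")
for q in((0,0),):
    for zz in(0,.01):print(proj("wrist",[W(-.188+.011,.196+.0425,zz),W(-.188+.011,.196-.0425,zz)]).round(0).tolist())
E
```

```text
[(0.016, np.float64(0.2)), (0.01, np.float64(0.2)), (0.004, np.float64(0.5)), (-0.002, np.float64(-0.1)), (-0.008, np.float64(0.8)), (-0.014, np.float64(0.1)), (-0.02, np.float64(0.6)), (-0.022, np.float64(-0.2)), (-0.024, np.float64(1.3)), (-0.026, np.float64(0.2)), (-0.028, np.float64(-0.5)), (-0.03, np.float64(0.5)), (-0.032, np.float64(0.7)), (-0.034, np.float64(8.5))] [ 0.43994517  0.19106063 -0.03324696] 15.2167
[[240.0, 243.0], [404.0, 243.0]]
[[234.0, 252.0], [410.0, 252.0]]
```

View pics/w3.png

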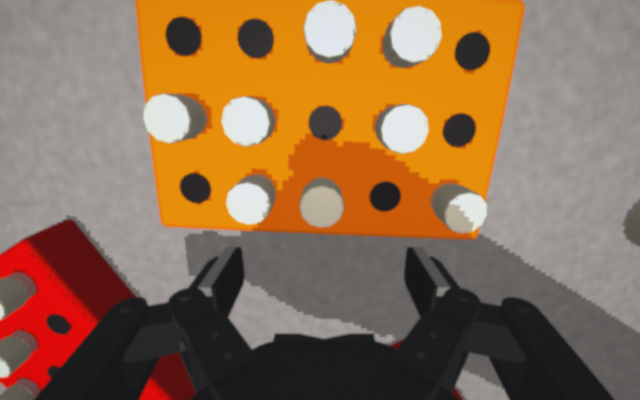

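The bench contacts at TCP z=-0.033 with the fingers open, so tip height is z+0.033. The view shows the fingertips at rows 250–300, behind the rack edge on row 235 and clear of the red rack. I'll raise the tips to 10 mm and push.

```bash
cat >> plan.py <<'E'
def rackpose(gx,gy,fn=None):
    im=snap("top",fn);P=camera_params("top");g=[*W(gx,gy,0)[:2],ST[2]]
    m=near(hue_mask(im,(8,110,40),(24,255,255)),RACK,g,"top",P,35);r=fit("top",P,m,RACK,g)
    return np.r_[inS(r[0]),r[0][2]-ST[2]].round(4),round(r[1]),round(r[2])
E
python3 - <<'E'
from plan import *
movel(W(-.188,.196,-.023),speed=.1)
f0=F();x=-.188;log=[]
while x<-.088:
    x+=.008 if x<-.108 else .0015
    movel(W(x,.196,-.023),speed=.06 if x<-.107 else .03)
    f=F()-f0;log.append((round(x,4),f.round(1).tolist()))
    if f[0]<-8: break
print(log,inS(read_eef_pos()),read_time_s())
print(read_ft_torque())
snap("wrist","pics/w4.png")
P=camera_params("wrist")
print("home edges proj",proj("wrist",[W(-.088,.196+.065,.028),W(-.088,.196-.065,.028),W(0,.196+.065,.028),W(0,.196-.065,.028)],P).round(0).tolist())
E
```

```text
[(-0.18, [0.2, -0.7, -0.5]), (-0.172, [0.3, 0.2, -0.2]), (-0.164, [0.1, 0.7, 0.4]), (-0.156, [0.5, -0.1, 0.0]), (-0.148, [1.1, 0.1, 0.7]), (-0.14, [-0.1, -0.4, 0.1]), (-0.132, [0.8, -0.3, -0.1]), (-0.124, [0.7, -0.1, 0.9]), (-0.116, [0.1, -0.4, 0.4]), (-0.108, [0.2, -0.6, -0.8]), (-0.1065, [0.2, -0.5, 0.2]), (-0.105, [-1.5, -0.2, 2.0]), (-0.1035, [0.5, 0.8, -0.0]), (-0.102, [-2.3, 0.1, 0.4]), (-0.1005, [-4.7, -0.9, 3.4]), (-0.099, [-7.2, -1.8, 4.5]), (-0.0975, [-10.2, -0.3, 7.4])] [-0.10247498  0.19593287] 20.1083
[-0.27200134  1.90854035 -0.0195517 ]
home edges proj [[179.0, 255.0], [465.0, 254.0], [143.0, 39.0], [499.0, 39.0]]
```

View pics/w4.png

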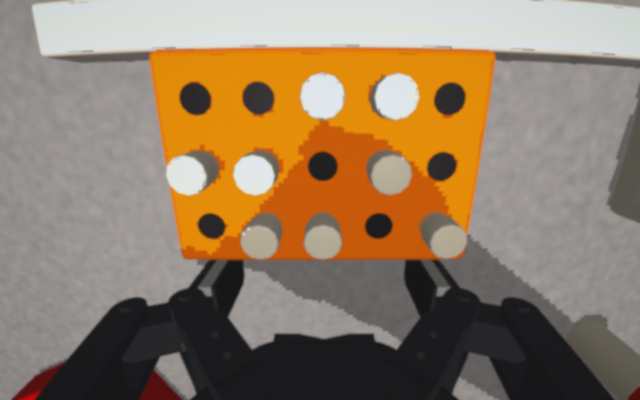

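The rack is flush and square to the rail, with its far edge on row 52 at the rail face. Next I push along the rail from the outer end.

```bash
python3 - <<'E'
from plan import *
movel(W(-.125,.196,-.023),speed=.1); movel(W(-.125,.196,.06),speed=.2)
move_gripper(.04)
move_ptp(W(-.05,.30,.06),Q(np.pi/2)); print(read_time_s())
f0=F()
movel(W(-.05,.30,-.004),speed=.15);movel(W(-.05,.30,-.016),speed=.06)
print("down",(F()-f0).round(1));f0=F()
y=.30;log=[]
while y>.170:
    y-=.01 if y>.196 else .0015
    movel(W(-.05,y,-.016),speed=.06 if y>.19 else .03)
    f=F()-f0;log.append((round(y,4),f.round(1).tolist()))
    if f[1]>8 or abs(f[0])>12: break
print(log,inS(read_eef_pos()),read_time_s())
snap("wrist","pics/w5.png")
E
```

```text
22.85
down [ 0.6  0.7 -0.6]
[(0.29, [-0.1, -0.3, 0.5]), (0.28, [0.2, -1.8, 0.7]), (0.27, [-0.2, -1.1, 0.6]), (0.26, [-0.1, -0.2, -0.2]), (0.25, [0.9, -1.0, 0.8]), (0.24, [-0.1, -1.3, 0.8]), (0.23, [0.6, -0.2, 0.0]), (0.22, [1.1, -0.8, 0.3]), (0.21, [-0.2, -0.9, -0.3]), (0.2, [-0.1, -0.4, 0.3]), (0.19, [0.2, -0.2, 0.7]), (0.1885, [0.2, 0.8, 0.5]), (0.187, [0.1, 0.2, 0.8]), (0.1855, [0.6, 0.8, -0.3]), (0.184, [-0.3, 1.1, 2.2]), (0.1825, [0.1, 1.2, 1.7]), (0.181, [0.2, 1.5, 1.0]), (0.1795, [-0.1, 5.1, -1.2]), (0.178, [1.3, 6.4, -1.4]), (0.1765, [1.2, 7.6, -2.4]), (0.175, [0.9, 8.7, -2.1])] [-0.05026678  0.18151693] 29.925
```

View pics/w5.png

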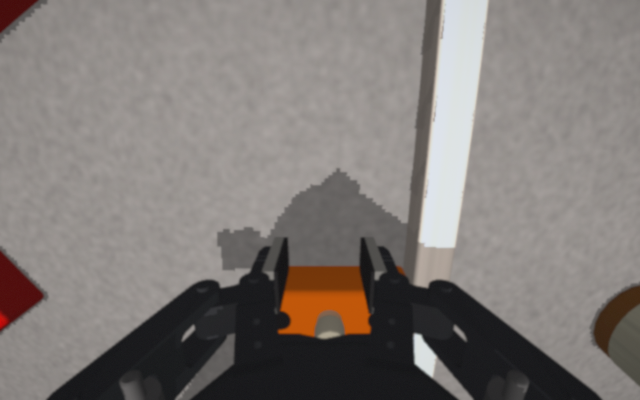

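The y-push ended on a hard stop at TCP y=0.1815, against 0.181 expected. I'll square the rack to the rail once more at its home position, then check it from the cameras by numbers, as my picture views are used up.

```bash
python3 - <<'E'
from plan import *
movel(W(-.05,.21,-.016),speed=.12); movel(W(-.05,.21,.06),speed=.25)
move_ptp(W(-.135,.107,.06),Q(0));move_gripper(.085)
f0=F();movel(W(-.135,.107,-.004),speed=.15);movel(W(-.135,.107,-.023),speed=.08)
print("down",(F()-f0).round(1),read_time_s());f0=F()
x=-.135;log=[]
while x<-.088:
    x+=.012 if x<-.112 else .0015
    movel(W(x,.107,-.023),speed=.06 if x<-.11 else .03)
    f=F()-f0;log.append((round(x,4),f.round(1).tolist()))
    if f[0]<-7: break
print(log[-5:],inS(read_eef_pos()),read_time_s())
movel(W(-.14,.107,-.023),speed=.12);movel(W(-.14,.107,.08),speed=.25)
im=snap("wrist","pics/w6.png");P=camera_params("wrist")
hv=cv2.inRange(cv2.cvtColor(im,cv2.COLOR_RGB2HSV),(7,130,60),(24,255,255))
hv=cv2.morphologyEx(hv,cv2.MORPH_CLOSE,np.ones((41,41)));g=[*W(-.044,.105,0)[:2],ST[2]]
r=fit("wrist",P,near(hv,RACK,g,"wrist",P,61),RACK,g);print("wrist rack",inS(r[0]).round(4),r[0][2]-ST[2],r[1:])
print("time",read_time_s(),"top",rackpose(-.044,.105,"pics/t6.png"))
for n in("orange_rack","start_top","station"):
    pass
E
```

```text
down [-0.6  0.3 -0.4] 33.525
[(-0.105, [-0.7, -0.0, 0.4]), (-0.1035, [-0.0, -1.0, -0.3]), (-0.102, [-0.9, 0.2, -0.1]), (-0.1005, [-4.6, -0.7, 4.3]), (-0.099, [-7.9, -1.5, 6.5])] [-0.10230862  0.10697186] 36.225
wrist rack [-0.0495  0.1034] 0.005861643527535709 (np.float64(1115.921568627451), np.float64(22079.0))
time 37.325 top (array([-0.0467,  0.1051, -0.017 ]), 786, 881)
```

```bash
python3 - <<'E'
from plan import *
im=cv2.cvtColor(cv2.imread("pics/w6.png"),cv2.COLOR_BGR2RGB);P=camera_params("wrist")
for x in(-.07,-.05,-.02):
    a=proj("wrist",[W(x-.004,.04,.028)],P)[0];c,r=int(a[0]),int(a[1]);print("x",x,"edge px",a.round(1),"px/mm",abs(proj("wrist",[W(x-.004,.05,.028)],P)[0,0]-a[0])/10)
    print([tuple(int(v) for v in im[r,k]) for k in range(c-14,c+16,2) if k<640])
for y in(.15,.105,.06):
    a=proj("wrist",[W(-.004,y,.025)],P)[0];c,r=int(a[0]),int(a[1]);print("y",y,"rail px",a.round(1))
    print([tuple(int(v) for v in im[k,c]) for k in range(r-20,r+14,2) if k>=0])
E
```

```text
x -0.07 edge px [411.3 123.3] px/mm 1.3292472272083729
[(225, 230, 234), (225, 230, 233), (224, 230, 231), (225, 227, 223), (226, 186, 130), (228, 156, 10), (227, 144, 10), (189, 109, 42), (99, 89, 76), (93, 90, 79), (94, 90, 81), (98, 93, 83), (132, 126, 112), (190, 181, 159), (221, 217, 193)]
x -0.05 edge px [413.6  95.1] px/mm 1.3636525345679331
[(216, 141, 10), (226, 152, 10), (227, 153, 10), (227, 153, 10), (227, 154, 10), (226, 153, 10), (223, 138, 10), (191, 132, 101), (139, 136, 134), (95, 93, 84), (92, 88, 78), (95, 90, 82), (120, 115, 102), (172, 164, 144), (217, 210, 184)]
x -0.02 edge px [417.   50.4] px/mm 1.415478372523006
[(170, 106, 28), (223, 147, 10), (224, 148, 10), (224, 149, 10), (224, 149, 10), (224, 147, 10), (223, 132, 10), (174, 103, 54), (97, 89, 78), (93, 89, 80), (94, 90, 79), (97, 92, 82), (118, 113, 100), (174, 165, 146), (216, 208, 183)]
y 0.15 rail px [259.1  19.9]
[(217, 223, 224), (217, 223, 224), (218, 223, 223), (218, 224, 223), (218, 224, 222), (219, 224, 219), (219, 224, 217), (219, 224, 220), (219, 224, 224), (219, 225, 225), (208, 213, 213), (191, 138, 110), (222, 130, 10), (223, 146, 10), (223, 147, 10), (223, 147, 10)]
y 0.105 rail px [324.2  19.3]
[(218, 223, 221), (218, 223, 221), (218, 223, 221), (218, 224, 222), (219, 224, 222), (219, 225, 220), (219, 224, 220), (219, 225, 222), (220, 225, 225), (219, 225, 226), (216, 215, 211), (212, 142, 100), (223, 136, 10), (223, 147, 10), (223, 147, 10), (223, 149, 29)]
y 0.06 rail px [389.2  19.6]
[(217, 223, 218), (218, 223, 218), (218, 223, 219), (218, 223, 221), (218, 224, 222), (218, 224, 222), (218, 224, 222), (219, 224, 224), (219, 224, 226), (219, 225, 227), (219, 222, 220), (215, 159, 126), (221, 130, 10), (222, 144, 10), (223, 146, 10), (223, 147, 10)]
```

```bash
python3 - <<'E'
from plan import *
def green(cam):
    im=snap(cam,"pics/g_%s.png"%cam);P=camera_params(cam)
    m=cv2.inRange(cv2.cvtColor(im,cv2.COLOR_RGB2HSV),(45,100,40),(80,255,255))
    n,l,s,c=cv2.connectedComponentsWithStats(m);k=1+np.argmax(s[1:,4]);w=at(cam,c[k],.071,P)
    return c[k].round(1),s[k].tolist(),w.round(4),inS(w).round(4)
print("face", proj("wrist",[W(-.06,.04,.028),W(-.06,.04,.05)]).round(1).tolist())
move_gripper(0.0)
move_ptp(W(-.09,.0,.12),Q(0))
print(green("wrist"),tip_of("wrist","start_top")[:1],green("side"),read_time_s())
E
```

```text
face [[412.9, 103.7], [423.0, 103.3]]
(array([322. , 136.2]), [301, 114, 43, 45, 1491], array([0.6048, 0.0047, 0.071 ]), array([-0.0335,  0.0009])) [{'at': [323.5, 136.3], 'confidence': 0.93}] (array([345.5, 202. ]), [340, 198, 12, 9, 78], array([ 0.6062, -0.0018,  0.071 ]), array([-0.0325, -0.0056])) 38.8583
```

The reader's visible side face is about 10 px wide, as predicted for zero gap, and there's no dark strip at the rail, so the rack is home. The button is at station (-0.0335, 0.001). Pressing it now.

```bash
python3 - <<'E'
from plan import *
B=(-.0335,.0005)
movel(W(*B,.12),speed=.15);movel(W(*B,.066),speed=.1)
f0=F();z=.066;log=[]
while z>.028:
    z-=.002
    movel(W(*B,z),speed=.04)
    f=F()-f0;log.append((round(z,3),round(float(read_eef_pos()[2]),4),f.round(1).tolist()))
    if f[2]>18: break
print(log,read_time_s())
pause(.3);print((F()-f0).round(1))
movel(W(*B,.12),speed=.12)
print(read_time_s(),(F()-f0).round(1))
E
```

```text
[(0.064, 0.0645, [0.5, 1.0, 1.3]), (0.062, 0.062, [0.6, 0.1, 0.2]), (0.06, 0.0598, [0.2, 0.9, 0.6]), (0.058, 0.0578, [-0.4, 0.4, 0.1]), (0.056, 0.0558, [-0.3, 0.9, 0.9]), (0.054, 0.0538, [-0.6, 0.8, 0.9]), (0.052, 0.052, [-0.5, 0.7, 0.4]), (0.05, 0.0502, [-1.2, 1.8, 2.0]), (0.048, 0.0482, [-0.7, 0.9, 4.3]), (0.046, 0.0462, [-0.3, 0.4, 5.3]), (0.044, 0.0458, [-4.1, -0.6, 13.2]), (0.042, 0.0456, [-7.7, -0.2, 22.9])] 43.075
[-7.8 -0.5 23. ]
44.175 [-0.7  1.   0.5]
```

The button's spring showed up over 6 mm of travel, then a hard stop at 23 N, so it was fully pressed. It is now released. I'll clear the arm and do one last check.

```bash
python3 - <<'E'
from plan import *
movel(W(-.0335,0,.2),speed=.25)
move_ptp([.3,-.45,.25],Q(0))
print("rack",rackpose(-.046,.105,"pics/t9.png"))
im=cv2.cvtColor(cv2.imread("pics/t9.png"),cv2.COLOR_BGR2RGB);P=camera_params("top")
r=fit("top",P,near(hue_mask(im,(105,110,40),(125,255,255)),RACK,[.492,-.182,-.08],"top",P,31),RACK,[.492,-.182,-.08]);print("blue",r)
for n in("red_vial","orange_rack"):print(n,[(d["at"],round(d["confidence"],2)) for d in tip_of("top",n)[:3]])
# rack vs station gaps in the top image, by px
for y in(.15,.105,.06):
    a=proj("top",[W(-.003,y,.025)],P)[0].round().astype(int);print([tuple(int(v) for v in im[k,a[0]]) for k in range(a[1]-6,a[1]+6)])
for x in(-.07,-.04,-.02):
    a=proj("top",[W(x,.04,.028)],P)[0].round().astype(int);print([tuple(int(v) for v in im[a[1],k]) for k in range(a[0]-5,a[0]+6)])
print(read_time_s())
E
```

```text
rack (array([-0.046,  0.105,  0.   ]), 199, 1470)
blue (array([ 0.49240226, -0.18171736, -0.05279474]), np.float64(207.68235294117648), np.float64(1481.0))
red_vial [([318.2, 240.4], 0.48)]
orange_rack [([382.0, 297.7], 0.97), ([281.9, 199.0], 0.89), ([204.1, 275.3], 0.75)]
[(150, 154, 159), (151, 154, 161), (151, 155, 161), (151, 155, 161), (147, 150, 156), (141, 135, 136), (145, 115, 90), (147, 111, 63), (147, 113, 61), (140, 106, 57), (107, 77, 44), (76, 56, 39)]
[(142, 144, 150), (150, 154, 160), (151, 154, 161), (151, 154, 161), (151, 155, 161), (146, 147, 151), (136, 120, 110), (143, 112, 72), (146, 116, 70), (144, 128, 105), (149, 149, 146), (152, 155, 158)]
[(146, 148, 153), (151, 154, 160), (151, 155, 161), (151, 155, 161), (151, 155, 161), (149, 146, 150), (144, 117, 101), (146, 113, 66), (147, 115, 62), (144, 111, 60), (128, 98, 54), (107, 83, 48)]
[(150, 143, 131), (148, 129, 97), (148, 121, 71), (144, 113, 65), (131, 109, 81), (133, 129, 120), (147, 150, 148), (152, 155, 157), (152, 156, 159), (152, 155, 158), (152, 155, 157)]
[(132, 104, 57), (143, 113, 61), (147, 117, 63), (144, 114, 64), (132, 110, 80), (135, 129, 118), (148, 150, 148), (152, 155, 160), (152, 156, 162), (152, 156, 162), (149, 152, 158)]
[(94, 72, 44), (128, 98, 54), (145, 113, 62), (148, 115, 62), (145, 112, 71), (147, 127, 109), (149, 147, 142), (151, 154, 157), (152, 156, 160), (152, 155, 161), (146, 150, 154)]
46.775
```

```bash
python3 - <<'E'
from h import *
a,b=(cv2.imread(f"pics/{n}.png")[225:255,300:340].astype(int) for n in("top0","t9"))
for i in(a,b):
    m=(i[...,2]-i[...,1]>50);print(np.argwhere(m).mean(0))
print(sign_off())
E
```

```text
[14.37777778 16.5       ]
[14.37777778 16.5       ]
the job is handed in; nothing more can be done
None
```

The orange rack is home, flush against the rail and the reader. After that the green button was pressed fully down and released, the blue rack and red vial measured unmoved, and the job was handed in at about 47 s of the 64 s allowed.

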